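Valve to twelve o'clock

ROBOT

A 6-joint arm with a two-finger parallel gripper is mounted at the origin on the work surface; the furniture and walls round the work are solid. World frame = base frame: x ahead of the robot, y to its left, z up, the work surface at z = 0. Lengths are in m, angles in rad, forces in N, time in s.
With the tool pointing down it reaches from about 0.375 to 0.75 m from the base axis. Payload 9 kg.
Tool frame: the origin (TCP) lies at the very end of the fingers, on their centre line; the grasp point (between the pads) lies 19 mm behind it; z points along the fingers, y is the line along which they close (so a half turn about z gives the same grasp; the last joint's range is limited). The gripper opens to 85 mm and grips with 20 to 120 N. Pads are 22 mm wide; open, the fingers measure 114 mm over their backs; the gripper's body (76 mm by 85 mm) begins 54 mm behind the grasp point. The pads swing forward as they close: fully open they stand 13 mm farther back than shut.
Start: joints at [-1.437, 0.104, 0.097, 1.564, 0, 1.353], TCP at [0.207, -0.563, 0.231] pointing down, gripper open.
Joint ranges: [-2.99, 2.99], [-0.84, 1.86], [-1.1, 1.16], [-1.84, 2.11], [-1.51, 1.56], [-3.14, 3.14]. Speed limits (rad/s): [2.22, 2.22, 2.57, 3.14, 3.14, 3.14].

INTERFACE

Orientations are given as a unit quaternion [x, y, z, w].
In Python, from workcell import manip gives the robot as it stands. The module is installed in compiled form; this text tells all that it offers. Calls block until the motion is done:
- manip.movep(position, orientation): joint-space move of the TCP to a pose.
- manip.line_to(position, ori=None, feed=0.15, threshold=None): straight line of the TCP; ori=None keeps the orientation; feed is the mean speed in m/s. With threshold (N) it stops when the force on the tool has changed by that much, and returns True; else False.
- manip.move_j(angles): joint-space move.
- manip.ungrasp() and manip.gripper_close(): open the fingers fully, or close them until they stop; the grip force is fixed at half the most.
- manip.pause(seconds).
- manip.solve_ik(position, orientation): joint angles nearest the present ones, or None.
- manip.read_state(): the state.
- manip.get_image(name): name is "scene" or "top" or "wrist"; returns a dict with "color" (384x512x3 uint8, blue, green, red), "z_map" (384x512 float32, m along the optical axis (not along the pixel's ray), 0 where there is no reading), "fx", "fy", "cx", "cy" (pixels), "dist_coeffs" ([k1, k2, p1, p2, k3] as OpenCV has them; the pictures are not rectified), "eye" and "rotation" of the camera in the world. Camera axes: x right, y down, z forward; pixel columns grow to the right and rows downward; lengths in m; the calibration is good to about 2 mm. A picture is of the moment at which its call begins.
A pose or a line that the arm cannot do raises manip.PlanningError and nothing moves.
- manip.finish_job(): hands the job in; it is judged then, once.
Trained networks look in a picture, given as the dict that the camera call returned (one of the last four; its "shot" number tells which), for a name from the list of things; names that differ only in an ending like _2 or _b are one class to them, and where a whole thing is asked for, a point or a joint stands for the part that bears it (a point fixed in the world has none). Each returns a list of dicts, best first, with "conf" (0 to 1); they miss things now and then, are a little off and sometimes report something else, mostly with a low value. They report only what shows in the picture. A call takes as long as a camera call.
- manip.look_for(picture, query): "point" ([x, y, z] in m, in world coordinates, good to about 4 mm: the middle of the surface that is visible of it).
The state is a dict: "time": time; "q": joint angles; "joint_velocities": joint speeds; "joint_efforts": joint torques, N m; "ee_pos": TCP position; "tool_rot": TCP orientation; "ft_force": force on the tool from outside, world axes, zero at the start; "moment": the same for the moment, N m; "opening": finger opening in m; "grasp_force": force on a finger pad.
Only numpy, scipy, OpenCV 4.12 (cv2) and the standard library are available. Lean on these libraries where they do the work, as an engineer would, in place of code of your own. Each camera call takes 0.05 s, during which the arm holds its last target. There are 200 camera calls.

TASK

The trolley wheel on the bench stand is to get sealant, so bring its valve to twelve o'clock: push the wheel round by its spokes with the tips or outsides of your fingers, one spoke part of the way, then fingers out of the wheel and on to the next spoke, until the red-capped valve stem stands at the very top of the wheel, straight above the axle, and the wheel is at rest. Push gently, and not on the tyre or the valve stem; take no spoke between the fingers, and leave the things lying round the stand where they are.

Things in the scene. Friction and masses are not known exactly. Their poses are not given: they have to be found in the camera images.
- head: fixed steel head of the blue stand, carrying the wheel from behind; does not turn with it. Origin: the wheel's centre on the axle, 158 mm above the table. x: along the axle, away from the robot and 40 deg downward; z: up the slope of the wheel's plane to twelve o'clock (the wheel leans back 40 deg, its face looks up at the robot); y: level, to the left as the robot sees it
- wheel (a joint): turn of the wheel in rad: 0 with the valve stem at the top (twelve o'clock), growing as the wheel turns clockwise as the robot sees it (valve from the top toward the robot's right, -y); 6.28 is one whole turn, the same as 0. It starts between 1.75 and 4.53, turns both ways without end stops, with a drag of about 0.18 N m (3 N at mid-spoke), hardly coasts and stays where it is left
- valve: brass valve stem with a red cap, 12 mm across, that stands inward from the rim in the middle of the gap between spoke_5 and spoke_1, from radius 89 mm down to 56 mm. Origin: on the stem, 73 mm from the wheel's centre; z: radially outward, x: along the axle as for head
- spoke_1: aluminium spoke, 14 mm wide in the wheel's plane (19 to 22 mm at its ends), 16 mm thick along the axle (x from -8 to 8 in the head's frame). Origin: its middle, 56 mm from the wheel's centre; z: radially outward. Stands 36 degrees clockwise from the valve as the robot sees it
- spoke_2: the same, 108 degrees clockwise from the valve
- spoke_3: the same, 180 degrees from the valve
- spoke_4: the same, 252 degrees clockwise from the valve
- spoke_5: the same, 324 degrees clockwise from the valve
- tyre: black rubber tyre, 282 mm across, radius 101 to 141 mm, 39 mm thick along the axle (head x from -20 to 20 mm). Inside it the aluminium rim, radius 88 to 106 mm, head x from -17 to 17. Origin: the wheel's centre; turns with the wheel. The stand's base plate (270 x 190 mm) lies below, its top 22 mm above the table; the wheel clears it by 15 mm
- syringe: white plastic syringe lying on the table in front of the stand, 40 x 163 x 27 mm; origin under its middle
- tape_roll: roll of masking tape lying flat, 102 mm across, 25 mm high; origin under its middle
- pump_bottle: orange pump bottle with a red handle, 72 x 159 x 302 mm, standing left of the work; origin under its middle
- beaker: clear beaker with a yellow band, 77 mm wide, 86 mm high, standing right of the stand; origin under its middle
- wheel_top (a point): fixed point of the stand's frame where the valve's origin lies when it is at twelve o'clock: 73 mm from the wheel's centre, straight up its slope
- hub_face (a point): centre of the hub's front face, 24 mm in front of the wheel's centre. Hub: radius 21 mm (flanges 26), head x from -24 to 24 mm; on its front a wing nut, radius 19 mm, out to head x = -42 mm; behind the wheel the stand's dark head, radius 33 mm, from head x = 36 mm. The five gaps between the spokes are open right through, from radius 26 to 88 mm

How it is judged:
By the outcome, as a careful person would: the job done as asked, in the order asked, and still so for the second after the job is handed in, with the robot touching nothing.
It also fails if it takes over 72 s, if anything falls off the work surface, if the arm or the gripper's body presses on something with over 40 N, if the wrist force passes 120 N, or if a joint passes its speed limit or range.

## Working session

There is one attempt and no reset: what is moved stays moved. The work goes in short steps, each a Python script; the robot and the scene stay as the last script left them, time stands still between calls to the robot, and variables do not carry over. Pictures are saved under pics/ and viewed, at most 10 in all, crops included, and the job is handed in when it is done.

```bash
mkdir -p pics; cat > h.py <<'E'
from workcell import manip
import numpy as np, cv2
def pix(im,u,v):
    K=np.array([[im['fx'],0,im['cx']],[0,im['fy'],im['cy']],[0,0,1]])
    p=cv2.undistortPoints(np.array([[[u,v]]],float),K,np.array(im['dist_coeffs']))[0,0]
    w=im['z_map'][max(0,int(v)-1):int(v)+2,max(0,int(u)-1):int(u)+2]; z=np.median(w[w>0])
    return np.array(im['eye'])+np.array(im['rotation'])@(np.array([p[0],p[1],1])*z)
E
python3 - <<'E'
from h import *
s=manip.get_image('scene');t=manip.get_image('top')
cv2.imwrite('pics/a.png',s['color']);cv2.imwrite('pics/b.png',t['color'])
for n,i in (('s',s),('t',t)):
    print(n,np.round(i['eye'],3))
    for q in ['head','valve','spoke_1','tyre','hub_face','syringe','tape_roll','pump_bottle','beaker']:
        print(q,[(np.round(d['point'],3).tolist(),round(d['conf'],2)) for d in manip.look_for(i,q)[:6]])
print(manip.read_state()['time'],manip.read_state()['tool_rot'])
E
```

```text
s [0.068 0.504 0.908]
head [([0.549, 0.088, 0.168], 0.88), ([0.564, -0.277, 0.055], 0.48)]
valve []
spoke_1 [([0.535, 0.127, 0.143], 0.69), ([0.574, 0.116, 0.188], 0.65), ([0.534, 0.018, 0.157], 0.57)]
tyre [([0.563, 0.122, 0.188], 0.69)]
hub_face [([0.552, 0.094, 0.174], 0.7)]
syringe [([0.396, 0.101, 0.02], 0.75)]
tape_roll [([0.511, 0.281, 0.024], 0.68)]
pump_bottle [([0.549, 0.431, 0.188], 0.69), ([0.549, 0.088, 0.172], 0.44)]
beaker [([0.565, -0.274, 0.055], 0.67)]
t [0.273 0.059 1.467]
head [([0.556, 0.073, 0.181], 0.72), ([0.582, 0.074, 0.213], 0.37)]
valve [([0.575, 0.117, 0.191], 0.71), ([0.582, 0.078, 0.215], 0.66), ([0.56, 0.406, 0.201], 0.31)]
spoke_1 [([0.575, 0.055, 0.197], 0.6), ([0.538, 0.023, 0.155], 0.51)]
tyre [([0.58, 0.075, 0.212], 0.85), ([0.538, 0.133, 0.146], 0.58)]
hub_face [([0.557, 0.078, 0.18], 0.83)]
syringe [([0.397, 0.087, 0.015], 0.52), ([0.58, 0.077, 0.214], 0.52)]
tape_roll [([0.507, 0.28, 0.023], 0.93)]
pump_bottle [([0.562, 0.405, 0.201], 0.77), ([0.543, 0.025, 0.156], 0.34)]
beaker [([0.564, -0.297, 0.044], 0.73)]
1.0 [9.84571070e-01 1.74985154e-01 1.01604327e-05 6.31783033e-05]
```

View pics/a.png

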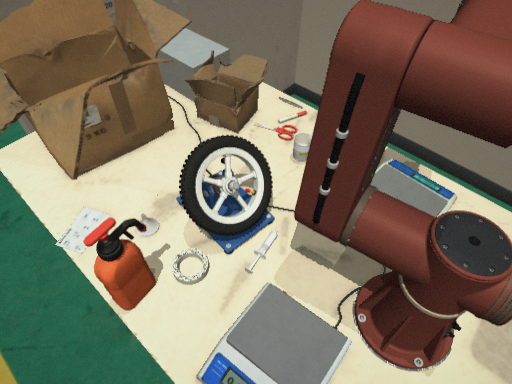

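View pics/b.png

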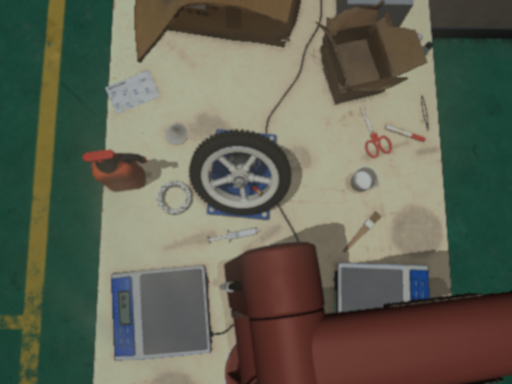

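Scene view: wheel at about (226,185), red cap near (250,190). Top view: hub at (240,173), red cap near (258,188), so the valve is at lower right, around 4 o'clock. Next I fit the wheel pose to the depth.

```bash
cat >> h.py <<'E'
from scipy.optimize import least_squares
from scipy.spatial.transform import Rotation as R
T40=np.radians(40)
def Rh(yaw): return R.from_euler('z',yaw).as_matrix()@R.from_euler('y',T40).as_matrix()
def cloud(im):
    K=np.array([[im['fx'],0,im['cx']],[0,im['fy'],im['cy']],[0,0,1]])
    v,u=np.mgrid[0:384,0:512]; uv=np.stack([u,v],-1).reshape(-1,1,2).astype(float)
    p=cv2.undistortPoints(uv,K,np.array(im['dist_coeffs']))[:,0]
    z=im['z_map'].reshape(-1); P=np.c_[p*z[:,None],z]@np.array(im['rotation']).T+np.array(im['eye'])
    return P[z>0],im['color'].reshape(-1,3)[z>0].astype(int)
def fit(ims):
    P,C=map(np.vstack,zip(*[cloud(i) for i in ims]))
    m=(np.linalg.norm(P-[.565,.075,.158],axis=1)<.17)&(P[:,2]>.04)
    P,C=P[m],C[m]; B=P[C.max(1)<60]
    def f(a):
        L=(B-a[:3])@Rh(a[3]); return np.hypot(np.hypot(L[:,1],L[:,2])-.121,L[:,0])-.02
    s=least_squares(f,[.57,.075,.158,0],loss='soft_l1',f_scale=.002)
    return s.x,np.median(abs(s.fun)),P,C
def turn(P,C,a):
    "wheel turn from spokes (5-fold) and red cap"
    L=(P-a[:3])@Rh(a[3]); r=np.hypot(L[:,1],L[:,2]); th=np.arctan2(-L[:,1],L[:,2])
    red=(C[:,2]>110)&(C[:,2]>1.8*C[:,1])&(C[:,2]>1.8*C[:,0])&(r>.04)&(r<.095)&(abs(L[:,0])<.02)
    sp=(r>.04)&(r<.078)&(abs(L[:,0]+.006)<.012)&(C.min(1)>110)
    rt=np.angle(np.exp(1j*th[red]).mean()) if red.any() else None
    ph=np.angle(np.exp(5j*(th[sp]-np.radians(36))).mean())/5
    return rt,ph,red.sum(),sp.sum(),(ph+np.round((rt-ph)/(2*np.pi/5))*2*np.pi/5 if rt is not None else None), (L[red].mean(0) if red.any() else None)
E
python3 - <<'E'
from h import *
s=manip.get_image('scene');t=manip.get_image('top')
for g in ([s],[t],[s,t]):
    a,e,P,C=fit(g); print(np.round(a,4),e,len(P),turn(P,C,a))
np.save('a.npy',a)
c=cv2.resize(t['color'][115:230,175:310],None,fx=5,fy=5,interpolation=3);cv2.imwrite('pics/c.png',c)
E
```

```text
Traceback (most recent call last):
  File "h.py", line 19, in fit
    P,C=map(np.vstack,zip(*[cloud(i) for i in ims]))
                            ~~~~~^^^
  File "h.py", line 16, in cloud
    z=im['z_map'].reshape(-1); P=np.c_[p*z[:,None],z]@np.array(im['rotation']).T+np.array(im['eye'])
                                 ~~~~~~~~~~~~~~~~~~~~^~~~~~~~~~~~~~~~~~~~~~~~~~~
ValueError: matmul: Input operand 1 has a mismatch in its core dimension 0, with gufunc signature (n?,k),(k,m?)->(n?,m?) (size 4 is different from 3)
```

Rotation is a quaternion.

```bash
sed -i "s/np.array(im\['rotation'\])/R.from_quat(im['rotation']).as_matrix()/" h.py
python3 - <<'E'
from h import *
s=manip.get_image('scene');t=manip.get_image('top')
for g in ([s],[t],[s,t]):
    a,e,P,C=fit(g); print(np.round(a,4),e,len(P),turn(P,C,a))
np.save('a.npy',a)
c=cv2.resize(t['color'][115:230,175:310],None,fx=5,fy=5,interpolation=3);cv2.imwrite('pics/c.png',c)
E
```

```text
[ 0.5515  0.078   0.1564 -0.1016] 0.001001683315426433 6172 (np.float64(2.3191814169794855), np.float64(-0.18117808531013863), np.int64(13), np.int64(331), np.float64(2.332096037561696), array([-0.00314433, -0.04410407, -0.04090814]))
[ 0.5512  0.0765  0.1575 -0.1019] 0.0014160003793397408 6061 (np.float64(2.266682618039315), np.float64(-0.1801881074974627), np.int64(7), np.int64(302), np.float64(2.3330860153743718), array([-0.00485355, -0.0461282 , -0.03860224]))
[ 0.5515  0.0773  0.157  -0.1025] 0.0012298776923892352 12233 (np.float64(2.3054421818450797), np.float64(-0.18159145765706572), np.int64(20), np.int64(637), np.float64(2.331682665214769), array([-0.0036377 , -0.04466855, -0.04033145]))
```

View pics/c.png

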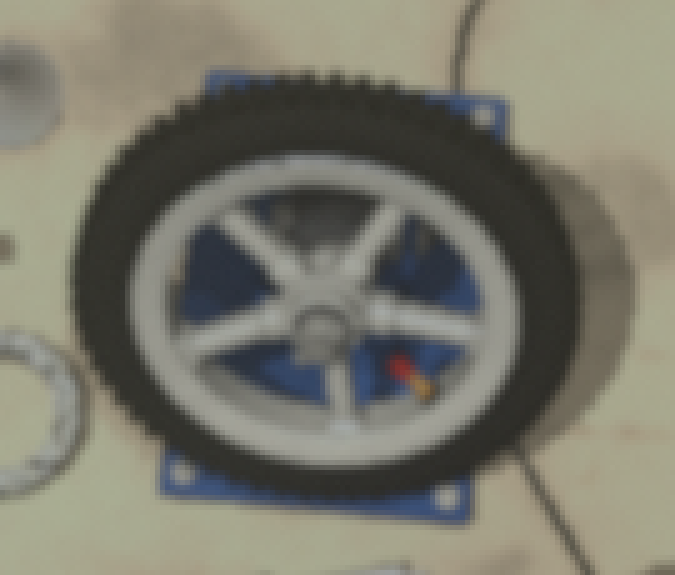

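The wheel fit is consistent: turn ≈ 2.332 rad, yaw −0.10. The picture agrees, with the red valve at lower right (410,380) and a spoke just right of it. Plan: push spoke_4 about 67° counter‑clockwise, then spoke_1 about 67°, keeping out of the valve's gap. First I check IK along both sweeps.

```bash
cat >> h.py <<'E'
try: A=np.load('a.npy')
except Exception: A=None
def pose(phi,d,x,rho=.053,flip=0):
    "fingers parallel to spoke at phi(deg cw), offset d clockwise of it, TCP at head x"
    p=np.radians(phi); M=Rh(A[3])
    rad=np.array([0,-np.sin(p),np.cos(p)]); tan=np.array([0,-np.cos(p),-np.sin(p)])
    zt=np.array([1.,0,0]); xt=tan*(-1)**flip; yt=np.cross(zt,xt)
    return A[:3]+M@(rho*rad+d*tan+x*zt), R.from_matrix(M@np.c_[xt,yt,zt]).as_quat()
E
python3 - <<'E'
from h import *
for flip in (0,1):
  for n,rng in (('p1',(25.6,-8,-42)),('p2',(104,70,36))):
    for phi in rng:
      for d,x in ((.030,-.10),(.018,.012)):
        q=manip.solve_ik(*pose(phi,d,x,flip=flip)); print(flip,n,phi,x,None if q is None else np.round(q,2))
E
```

```text
0 p1 25.6 -0.1 None
0 p1 25.6 0.012 None
0 p1 -8 -0.1 None
0 p1 -8 0.012 None
0 p1 -42 -0.1 None
0 p1 -42 0.012 None
0 p2 104 -0.1 None
0 p2 104 0.012 None
0 p2 70 -0.1 None
0 p2 70 0.012 None
0 p2 36 -0.1 None
0 p2 36 0.012 None
1 p1 25.6 -0.1 None
1 p1 25.6 0.012 None
1 p1 -8 -0.1 None
1 p1 -8 0.012 None
1 p1 -42 -0.1 None
1 p1 -42 0.012 None
1 p2 104 -0.1 None
1 p2 104 0.012 None
1 p2 70 -0.1 None
1 p2 70 0.012 None
1 p2 36 -0.1 None
1 p2 36 0.012 None
```

```bash
python3 - <<'E'
from h import *
# tool tilted in vertical plane by 'extra' (deg steeper than axle); which extra / tool roll is reachable?
M=Rh(A[3])
for ex in (0,10,20,30,40,50):
  for roll in range(0,360,45):
    o=(R.from_matrix(M@R.from_euler('y',ex,degrees=True).as_matrix()@np.array([[0,0,1.],[0,1,0],[-1,0,0]]))*R.from_euler('z',roll,degrees=True)).as_quat()
    r=''
    for y,z in ((0,.055),(.04,.04),(-.04,.04),(.055,0),(-.055,0),(0,-.055)):
      for x in (-.1,.012): r+='.' if manip.solve_ik(A[:3]+M@np.array([x,y,z]),o) is None else 'O'
      r+=' '
    print(ex,roll,r)
E
```

```text
0 0 .. .. .. .. .. .. 
0 45 .. .. .. .. .. .. 
0 90 .. .. .. .. .. .. 
0 135 .. .. .. .. .. .. 
0 180 .. .. .. .. .. .. 
0 225 .. .. .. .. .. .. 
0 270 .. .. .. .. .. .. 
0 315 .. .. .. .. .. .. 
10 0 .O .O .. .. .. .. 
10 45 .O .O .. .. .. .. 
10 90 .O .O .. .. .. .. 
10 135 .O .O .. .. .. .. 
10 180 .O .O .. .. .. .. 
10 225 .O .O .. .. .. .. 
10 270 .O .O .. .. .. .. 
10 315 .O .O .. .. .. .. 
20 0 .O .O .O .O .O .. 
20 45 .O .O .O .O .O .. 
20 90 .O .O .O .O .O .. 
20 135 .O .O .O .O .O .. 
20 180 .O .O .O .O .O .. 
20 225 .O .O .O .O .O .. 
20 270 .O .O .O .O .O .. 
20 315 .O .O .O .O .O .. 
30 0 OO OO OO OO OO .O 
30 45 OO OO OO OO OO .O 
30 90 OO OO OO OO OO .O 
30 135 OO OO OO OO OO .O 
30 180 OO OO OO OO OO .O 
30 225 OO OO OO OO OO .O 
30 270 OO OO OO OO OO .O 
30 315 OO OO OO OO OO .O 
40 0 OO OO OO OO OO OO 
40 45 OO OO OO OO OO OO 
40 90 OO OO OO OO OO OO 
40 135 OO OO OO OO OO OO 
40 180 OO OO OO OO OO OO 
40 225 OO OO OO OO OO OO 
40 270 OO OO OO OO OO OO 
40 315 OO OO OO OO OO OO 
50 0 OO OO OO OO OO OO 
50 45 OO OO OO OO OO OO 
50 90 OO OO OO OO OO OO 
50 135 OO OO OO OO OO OO 
50 180 OO OO OO OO OO OO 
50 225 OO OO OO OO OO OO 
50 270 OO OO OO OO OO OO 
50 315 OO OO OO OO OO OO
```

```bash
cat >> h.py <<'E'
def pose(phi,d,x,rho=.053,flip=0,e=25):
    "tool axis pierces wheel mid-plane at (rho along spoke phi, d clockwise of it); TCP at head x; tool e deg steeper than axle"
    p=np.radians(phi); M=Rh(A[3]); Q=R.from_euler('y',e,degrees=True).as_matrix()
    rad=np.array([0,-np.sin(p),np.cos(p)]); tan=np.array([0,-np.cos(p),-np.sin(p)])
    zt=np.array([1.,0,0]); xt=tan*(-1)**flip; yt=np.cross(zt,xt); B=Q@np.c_[xt,yt,zt]
    return A[:3]+M@(rho*rad+d*tan+B[:,2]*x/B[0,2]), R.from_matrix(M@B).as_quat()
E
python3 - <<'E'
from h import *
for e in (22,25,28):
 for flip in (0,1):
  for n,rng in (('p1',(25.6,0,-25,-42)),('p2',(104,70,36))):
   for phi in rng:
    qs=[manip.solve_ik(*pose(phi,d,x,flip=flip,e=e)) for d,x in ((.030,-.055),(.018,.012))]
    print(e,flip,n,phi,*[None if q is None else np.round(q,2).tolist() for q in qs])
print(np.round(pose(25.6,.03,-.055)[0],3))
E
```

```text
22 0 p1 25.6 [-0.22, -0.75, -0.68, 1.16, 0.06, -1.23] [-0.19, -0.62, -0.71, 0.99, 0.04, -1.2]
22 0 p1 0 [-0.17, -0.69, -0.62, 1.15, 0.03, -1.63] [-0.14, -0.57, -0.66, 0.99, 0.02, -1.6]
22 0 p1 -25 [-0.11, -0.64, -0.58, 1.15, 0.0, -2.01] [-0.08, -0.54, -0.64, 0.99, -0.01, -1.99]
22 0 p1 -42 [-0.06, -0.63, -0.57, 1.14, -0.02, -2.27] [-0.04, -0.53, -0.64, 0.98, -0.03, -2.25]
22 0 p2 104 None [-0.22, -0.81, -0.92, 0.97, 0.05, 0.14]
22 0 p2 70 None [-0.23, -0.73, -0.83, 0.99, 0.06, -0.46]
22 0 p2 36 [-0.24, -0.78, -0.71, 1.16, 0.06, -1.06] [-0.2, -0.65, -0.74, 0.99, 0.05, -1.03]
22 1 p1 25.6 [-0.22, -0.75, -0.68, 1.16, 0.06, 1.91] [-0.19, -0.62, -0.71, 0.99, 0.04, 1.94]
22 1 p1 0 [-0.17, -0.69, -0.62, 1.15, 0.03, 1.51] [-0.14, -0.57, -0.66, 0.99, 0.02, 1.54]
22 1 p1 -25 [-0.11, -0.64, -0.58, 1.15, 0.0, 1.13] [-0.08, -0.54, -0.64, 0.99, -0.01, 1.15]
22 1 p1 -42 [-0.06, -0.63, -0.57, 1.14, -0.02, 0.87] [-0.04, -0.53, -0.64, 0.98, -0.03, 0.89]
22 1 p2 104 None [-0.22, -0.81, -0.92, 0.97, 0.05, -3.0]
22 1 p2 70 None [-0.23, -0.73, -0.83, 0.99, 0.06, 2.68]
22 1 p2 36 [-0.24, -0.78, -0.71, 1.16
[... 1864 characters left out ...]
.06] [-0.2, -0.5, -0.61, 1.08, 0.04, -1.03]
28 1 p1 25.6 [-0.21, -0.58, -0.53, 1.24, 0.04, 1.92] [-0.18, -0.48, -0.58, 1.09, 0.03, 1.95]
28 1 p1 0 [-0.16, -0.52, -0.47, 1.24, 0.02, 1.51] [-0.13, -0.43, -0.53, 1.09, 0.01, 1.54]
28 1 p1 -25 [-0.1, -0.48, -0.43, 1.24, 0.0, 1.13] [-0.08, -0.41, -0.51, 1.09, -0.01, 1.15]
28 1 p1 -42 [-0.06, -0.47, -0.42, 1.24, -0.01, 0.87] [-0.05, -0.4, -0.51, 1.08, -0.02, 0.89]
28 1 p2 104 [-0.21, -0.78, -0.76, 1.21, 0.04, -3.0] [-0.21, -0.64, -0.79, 1.04, 0.04, -3.0]
28 1 p2 70 [-0.25, -0.7, -0.67, 1.22, 0.05, 2.66] [-0.22, -0.57, -0.7, 1.06, 0.05, 2.68]
28 1 p2 36 [-0.23, -0.61, -0.56, 1.24, 0.05, 2.08] [-0.2, -0.5, -0.61, 1.08, 0.04, 2.11]
[0.543 0.028 0.239]
```

```bash
cat >> h.py <<'E'
def sweep(p0,p1,d,x,step=6,thr=25,feed=.06,**k):
    n=max(1,int(np.ceil(abs(p1-p0)/step)))
    for ph in np.linspace(p0,p1,n+1)[1:]:
        hit=manip.line_to(*pose(ph,d,x,**k),feed=feed,threshold=thr)
        if hit: print('HIT at',round(ph,1),np.round(manip.read_state()['ft_force'],1)); return ph
    s=manip.read_state(); print('end',round(p1,1),np.round(s['ft_force'],1),'t',round(s['time'],2)); return p1
def look(tag=None):
    g=[manip.get_image('scene'),manip.get_image('top')]; 
    for n,i in zip('st',g):
        try:
            m=fit([i]); print(n,np.round(m[0],4),[np.round(v,3) for v in turn(m[2],m[3],A)[:5] if v is not None])
        except Exception as ex: print(n,ex)
    if tag: cv2.imwrite(f'pics/{tag}.png',np.hstack([cv2.resize(i['color'][60:260,140:340],(400,400)) for i in g]))
E
python3 - <<'E'
from h import *
manip.gripper_close()
k=dict(flip=1,e=25)
p,o=pose(25.6,.030,-.055,**k)
manip.movep(p+[-.06,0,.09],pose(25.6,.03,-.055,flip=1,e=40)[1])
manip.movep(p,o)
w=manip.get_image('wrist'); cv2.imwrite('pics/w1.png',w['color'])
s=manip.read_state(); print(s['time'],s['opening'],np.round(s['ft_force'],1),np.round(s['ee_pos']-p,4))
hit=manip.line_to(pose(25.6,.030,.012,**k)[0],feed=.08,threshold=12); s=manip.read_state()
print(hit,np.round(s['ft_force'],1),s['time'])
E
```

```text
4.9 8.282816277985989e-05 [-0.1  0.2 -0.3] [ 0.0003 -0.0005  0.0021]
True [-3.   1.2  5.6] 5.8333
```

View pics/w1.png

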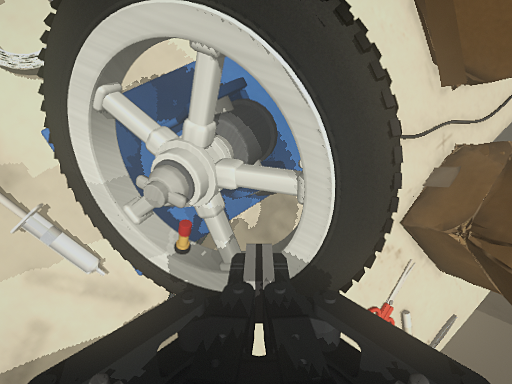

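Wrist view: the wheel fills the view, with the valve at (184,235) and the fingertips at (260,255) just clear of the spoke at (260,178). The insertion stopped on light contact, so I check the depth reached.

```bash
python3 - <<'E'
from h import *
s=manip.read_state(); M=Rh(A[3]); L=M.T@(s['ee_pos']-A[:3]); print(np.round(L,4),np.round(M.T@s['ft_force'],1),np.round(s['moment'],2),np.round(s['joint_velocities'],3))
look('d')
E
```

```text
[ 0.0121 -0.0499  0.0283] [-6.   0.9  2.3] [ 0.03  0.42 -0.02] [ 0.    -0.002 -0.001  0.002 -0.    -0.002]
s [ 0.5499  0.0793  0.1555 -0.1126] [np.float64(2.366), np.float64(-0.182), np.int64(4), np.int64(277), np.float64(2.332)]
t [ 0.5507  0.0767  0.1574 -0.1062] [np.float64(-0.143), np.int64(0), np.int64(176)]
```

View pics/d.png

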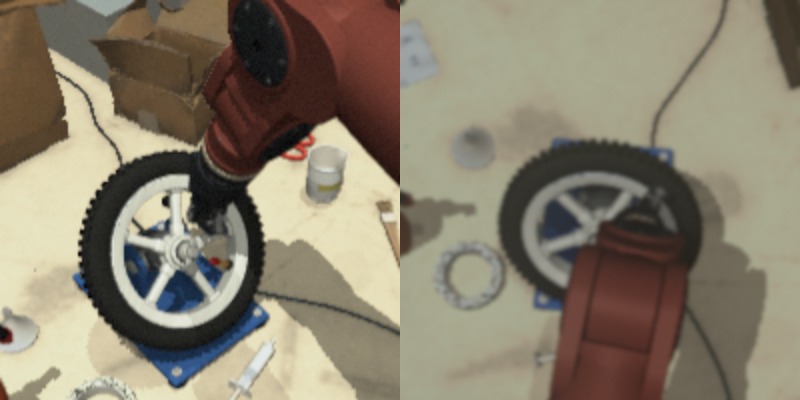

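```bash
python3 - <<'E'
from h import *
k=dict(flip=1,e=25); M=Rh(A[3])
for d,x,rho in ((.030,.006,.053),(.030,.0,.053),(.022,.0,.050)):
    manip.line_to(pose(25.6,d,x,rho=rho,**k)[0],feed=.05); s=manip.read_state()
    print(d,x,np.round(M.T@s['ft_force'],1),s['time'])
E
```

```text
0.03 0.006 [ 0.  -0.8  0.9] 6.25
0.03 0.0 [-0.2 -0.4  0.5] 6.5333
0.022 0.0 [ 0.6  0.2 -0.1] 6.8583
```

Depth 2 mm past mid‑plane is free; I push spoke_4 there.

```bash
python3 - <<'E'
from h import *
k=dict(flip=1,e=25,rho=.050)
manip.line_to(pose(25.6,.018,.002,**k)[0],feed=.04,threshold=20); print(np.round(manip.read_state()['ft_force'],1))
end=sweep(25.6,-40,.018,.002,thr=20,**k)
if end==-40:
    manip.line_to(pose(-40,.026,.002,**k)[0],feed=.08)
    manip.line_to(pose(-40,.026,-.055,**k)[0],feed=.12)
    manip.line_to(pose(-40,.026,-.055,**k)[0]+[-.08,0,.06],feed=.2)
    print(manip.read_state()['time']); look('f')
E
```

```text
[ 0.2 -0.4 -0.3]
end -40 [ 0.5  0.7 -0.7] t 9.88
11.45
s [ 0.5512  0.0779  0.156  -0.1009] [np.float64(1.13), np.float64(-0.093), np.int64(13), np.int64(322), np.float64(1.164)]
t [ 0.5511  0.0764  0.1573 -0.1014] [np.float64(1.123), np.float64(-0.108), np.int64(10), np.int64(193), np.float64(1.148)]
```

Turn is now ≈1.16 (66°), as planned. Next, spoke_1, stopping slightly short of the target.

```bash
python3 - <<'E'
from h import *
k=dict(flip=0,e=28,rho=.050); M=Rh(A[3])
p,o=pose(102.5,.032,-.055,**k)
for off in ([-.04,0,.10],[0,0,.10],[.02,0,.08]):
    if manip.solve_ik(p+off,o) is not None: manip.movep(p+off,o); print(off); break
manip.line_to(p,feed=.15)
hit=manip.line_to(pose(102.5,.032,.002,**k)[0],feed=.06,threshold=12)
s=manip.read_state(); print(hit,np.round(M.T@(s['ee_pos']-A[:3]),4),np.round(M.T@s['ft_force'],1),s['time'])
if not hit:
    hit=manip.line_to(pose(102.5,.020,.002,**k)[0],feed=.04,threshold=20); print(hit,np.round(manip.read_state()['ft_force'],1))
    end=sweep(102.5,42,.018,.002,thr=20,**k)
    if end==42:
        manip.line_to(pose(42,.026,.002,**k)[0],feed=.08)
        manip.line_to(pose(42,.026,-.055,**k)[0],feed=.12)
        manip.line_to(pose(42,.026,-.055,**k)[0]+[-.08,0,.06],feed=.2)
        print(manip.read_state()['time']); look('g')
E
```

```text
[0, 0, 0.1]
False [ 0.002  -0.0425 -0.0426] [-0.5 -5.2  1.5] 14.3583
False [-2.7 -1.3  0.3]
end 42 [ 0.8 -0.7 -0.7] t 17.57Traceback (most recent call last):
  File "<stdin>", line 15, in <module>
workcell.PlanningError: the arm cannot follow that straight line within its joint ranges
```

```bash
python3 - <<'E'
from h import *
k=dict(flip=0,e=28,rho=.050)
p=manip.read_state()['ee_pos']
o=pose(42,.026,-.055,flip=0,e=40)[1]
manip.movep(np.array(p)+[-.06,0,.09],o)
print(manip.read_state()['time']); look('g')
E
```

```text
19.025
s [ 0.5511  0.0777  0.156  -0.1017] [np.float64(0.026), np.float64(0.053), np.int64(12), np.int64(333), np.float64(0.053)]
t [ 0.5515  0.0766  0.1579 -0.1025] [np.float64(0.111), np.int64(0), np.int64(104)]
```

View pics/g.png

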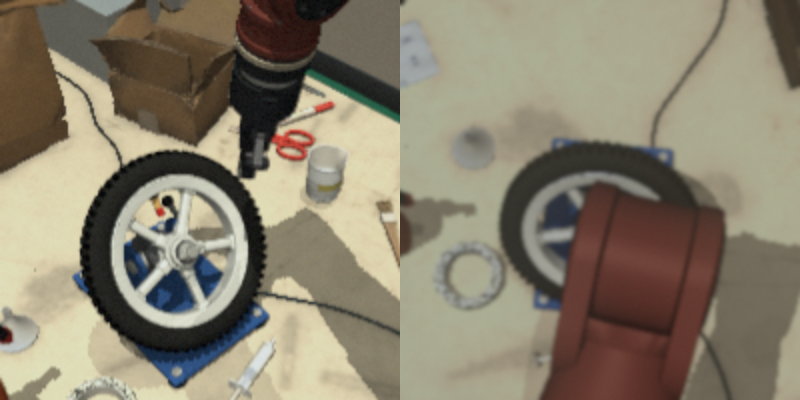

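Scene crop: the valve (160,205) is nearly at the top. The arm covers the wheel in the top view, so I swing it aside to measure with both cameras.

```bash
python3 - <<'E'
from h import *
q=np.array(manip.read_state()['q']); q[0]=-.9; manip.move_j(q); look()
print(manip.read_state()['time'])
E
```

```text
s [ 0.5511  0.078   0.156  -0.1013] [np.float64(0.025), np.float64(0.053), np.int64(12), np.int64(334), np.float64(0.053)]
t [ 0.5513  0.0766  0.1576 -0.102 ] [np.float64(0.062), np.float64(0.054), np.int64(6), np.int64(322), np.float64(0.054)]
20.4
```

Both cameras agree on 0.0535 rad (3.07°) left, so I repeat the same contact to φ=38.9.

```bash
python3 - <<'E'
from h import *
k=dict(flip=0,e=28,rho=.050)
p,o=pose(42,.028,-.055,**k)
manip.movep(p+[-.06,0,.09],pose(42,.026,-.055,flip=0,e=40)[1])
manip.movep(p,o)
hit=manip.line_to(pose(42,.028,.002,**k)[0],feed=.06,threshold=12); print(hit)
if not hit:
    manip.line_to(pose(42,.0185,.002,**k)[0],feed=.04,threshold=20)
    sweep(42,38.95,.018,.002,step=2,thr=20,feed=.03,**k)
    manip.line_to(pose(38.95,.028,.002,**k)[0],feed=.08)
    p2,o2=pose(38.95,.028,-.055,**k); manip.line_to(p2,feed=.12)
    manip.movep(p2+[-.06,0,.09],pose(42,.026,-.055,flip=0,e=40)[1])
    q=np.array(manip.read_state()['q']); q[0]=-.9; manip.move_j(q)
    look('k'); print(manip.read_state()['time'])
E
```

```text
False
end 39.0 [-1.6 -1.4 -0.8] t 24.2
s [ 0.5511  0.0778  0.1561 -0.1002] [np.float64(0.003), np.float64(0.024), np.int64(12), np.int64(339), np.float64(0.024)]
t [ 0.5513  0.0769  0.1576 -0.1022] [np.float64(0.041), np.float64(0.023), np.int64(4), np.int64(332), np.float64(0.023)]
26.95
```

View pics/k.png

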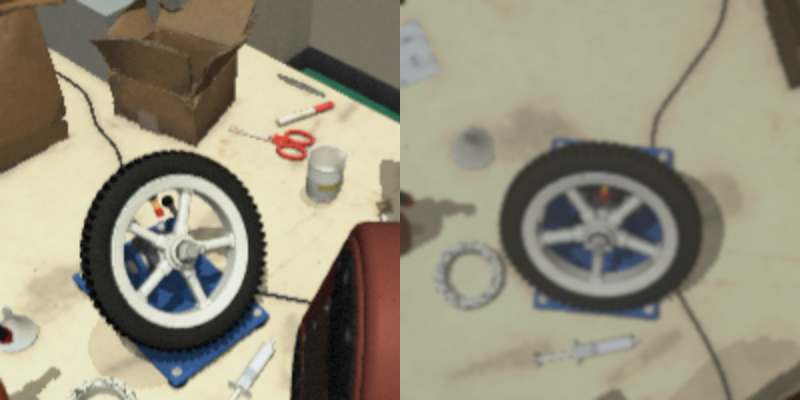

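Side view and top view both show the valve almost at the top, in the top picture at (605,192); 1.35° remain. One more small push the same way.

```bash
python3 - <<'E'
from h import *
k=dict(flip=0,e=28,rho=.050)
p,o=pose(42,.028,-.055,**k); f=37.6
manip.movep(p+[-.06,0,.09],pose(42,.026,-.055,flip=0,e=40)[1])
manip.movep(p,o)
hit=manip.line_to(pose(42,.028,.002,**k)[0],feed=.06,threshold=12); print(hit)
if not hit:
    manip.line_to(pose(42,.0185,.002,**k)[0],feed=.04,threshold=20)
    sweep(42,f,.018,.002,step=2,thr=20,feed=.03,**k)
    manip.line_to(pose(f,.028,.002,**k)[0],feed=.08)
    p2,o2=pose(f,.028,-.055,**k); manip.line_to(p2,feed=.12)
    manip.movep(p2+[-.06,0,.09],pose(42,.026,-.055,flip=0,e=40)[1])
    q=np.array(manip.read_state()['q']); q[0]=-.9; manip.move_j(q)
    look(); print(manip.read_state()['time'])
E
```

```text
False
end 37.6 [-1.  -1.9 -2.2] t 31.0
s [ 0.5512  0.078   0.1561 -0.1015] [np.float64(-0.033), np.float64(0.005), np.int64(13), np.int64(344), np.float64(0.005)]
t [ 0.5513  0.0768  0.1576 -0.1024] [np.float64(0.011), np.float64(0.002), np.int64(5), np.int64(332), np.float64(0.002)]
33.7583
```

Within 0.3° of twelve o'clock and at rest, so I hand it in.

```bash
python3 -c "
from h import *
print(manip.finish_job())"
```

```text
the job is handed in; nothing more can be done
None
```

The valve stands at twelve o'clock, within about 0.3° by both cameras; the wheel was turned by pushing spoke_4 and then spoke_1 with closed fingers, with the arm clear and the job handed in about 34 s in on the robot's clock.

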